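# Select the green line, then open the supply

### The job

On the white air trainer board, push the black selector arm round with a fingertip until it points squarely at the green port, while the red supply lever is still closed. Then push the red lever round until it is fully open, lying along the brass pipe. Only push, gently: grasp nothing, leave the loose things where they are, and finish with the gripper clear of everything.

Things in the scene. Friction and masses are not known exactly. Their poses are not given: they have to be found in the camera images.
- board: White trainer panel, 330 (its x) by 470 (its y) mm, 6 mm thick on 20 mm feet, fixed to the bench. Origin under its centre on the bench; its top face is 26 mm above the bench. It carries the selector, the supply lever, two fixed pressure gauges 80 mm across and 30 mm tall (centred at board x 115, y -175 and x -118, y -15 mm, each with a 22 mm brass stub on its +y side) and a brass pipe along board y at board x -35 mm, from y -240 to 100, its top 12.5 mm above the panel.
- selector_pivot (a point): Point on the panel's top face on the upright axis of the selector arm (board x -35, y 100 mm). The steel hub there is 48 mm across up to 20 mm above the panel, 34 mm across up to 52 mm.
- selector_tip (a point): Centre of the free end of the black selector arm, 90 mm from its axis and 35 mm above the panel. The arm is a level bar 12 mm wide and 18 mm tall, from the hub to this end, its underside 26 mm and its top 44 mm above the panel; a white line runs along its top.
- selector_aim (a point): Aim point on the selector arm's centreline, 110 mm from its axis (20 mm past its free end): it lies over the centre of whichever port the arm points at.
- selector (a joint): Angle of the selector arm: 0 points along board +x, positive is anticlockwise from above; stops at -1.70 and 1.70. The three ports lie at -1.396, 0 and 1.396, with the colours in any order. Stiff: it stays where it is left and needs about 1.5 N at 65 mm from the axis to turn.
- supply_pivot (a point): Point on the panel's top face on the upright axis of the red supply lever (board x -35, y -120 mm). The hub is 34 mm across up to 52 mm above the panel, on a brass valve block 36 by 50 mm, 20 mm tall.
- supply_tip (a point): Centre of the free end of the red supply lever, 90 mm from its axis and 35 mm above the panel; a bar of the same shape as the selector arm (12 mm wide, 26 to 44 mm above the panel).
- supply (a joint): Angle of the red supply lever: 0 is closed (it points along board +x, across the pipe); it grows clockwise as seen from above to the stop at 1.571, fully open (it points along board -y, over the pipe). It starts between 0 and 0.2. Stays where it is left; as stiff as the selector.
- port_green: Push-in port with a green collar and green base disc: 22 mm collar, 32 mm disc, 28 mm tall, fixed on the panel 110 mm from the selector axis. Origin: centre of its underside, on the panel's top face.
- port_blue: The same kind of port, in blue.
- port_yellow: The same kind of port, in yellow.
- plug: Loose brass plug standing on the panel, 26 mm across the foot, 38 mm tall. Origin: centre of its underside. Not to be moved.
- relay: Loose black relay block with a red top patch, on the panel, 30 by 44 mm, 32 mm tall. Origin: centre of its underside. Not to be moved.
- screwdriver: Loose screwdriver lying on the bench to the left of the panel. Origin: under its middle. Not to be moved.

How it is judged:
On the way, in this order (a step that is already met when the one before it is completed fails the run):
1. the selector arm points at the green port and rests there, with the supply lever still closed (horizontal distance between selector_aim and port_green below 0.01 m and value of joint supply below 0.35 rad), for 0.4 s.
2. the supply lever is fully open (value of joint supply above 1.4 rad), for 0.2 s.
At the end, for the whole second after the job is handed in: The selector's aim point lies within 10 mm (about 5 degrees) of the green port's centre, seen from above; the supply lever is at 1.40 rad or more (its stop is at 1.571); both are at rest, and the loose plug, relay and screwdriver are within 20 mm of where they began (horizontal distance between selector_aim and port_green below 0.01 m and value of joint supply above 1.4 rad and velocity of joint selector between -0.05 and 0.05 rad/s and velocity of joint supply between -0.05 and 0.05 rad/s and distance of each of plug, relay, screwdriver from where it was at the start of the episode below 0.02 m); the robot touches nothing.
It fails at once if a loose bystander is moved or lifted by more than 20 mm (distance of any of plug, relay, screwdriver from where it was at the start of the episode above 0.02 m).
It fails at once if the selector arm or the supply lever is squeezed or shoved with more than 35 N (contact force between the fingers and selector above 35 N or contact force between the fingers and supply above 35 N).
It fails at once if the supply lever is opened before the selector points at the green port (value of joint supply above 0.5 rad and horizontal distance between selector_aim and port_green above 0.02 m).
It also fails if it takes over 59 s, if anything falls off the work surface, if the arm or the gripper's body presses on something with over 40 N, if the wrist force passes 120 N, or if a joint passes its speed limit or range.

### The arm

A 6-joint arm with a two-finger parallel gripper is mounted at the origin on the work surface. World frame = base frame: x ahead of the robot, y to its left, z up, the work surface at z = 0. Lengths are in m, angles in rad, forces in N, time in s.
With the tool pointing down it reaches from about 0.35 to 0.975 m from the base axis. Payload 4.9 kg.
Tool frame: the origin (TCP) lies on the centre line of the jaws, within the pads' length; the fingertips stand manip.tcp_to_tips ahead of it and the grasp point (between the pads) is the TCP (manip.tcp_to_tips is the distance from the TCP to the fingertips, in m); y points along the fingers, z is the direction in which the jaws open and shut, and the axes are right-handed (so a half turn about y gives the same grasp; the last joint's range is limited). The gripper opens to 85 mm and grips with 20 to 120 N. Pads are 22 mm wide; open, the fingers measure 114 mm over their backs; the gripper's body (76 mm by 85 mm) begins 54 mm behind the grasp point. The pads swing forward as they close: fully open they stand 13 mm farther back than shut.
Start: joints at [-1.259, 0.053, 1.613, -0, 1.476, -0.119], TCP at [0.261, -0.568, 0.25] pointing down, gripper open.
Joint ranges: [-3.01, 3.01], [-1.01, 2.22], [0.06, 2.58], [-1.02, 4.17], [0.09, 2.62], [-3.14, 3.14]. Speed limits (rad/s): [2.57, 2.57, 3.14, 3.14, 3.14, 3.14].

### API

Orientations are given as a unit quaternion [w, x, y, z].
In Python, from plant import manip gives the robot as it stands.
- The arm moves only by the tool apply_moves, never from a script. Its argument "moves" is a list of rows, each a list of 7 numbers: the gripper's target within -1 to 1 (shut at 1, half-way at 0, fully open at -1), then the shift along the tool's x, y, z in mm, then the turn, a rotation vector about the tool's x, y, z in degrees. A call has 1 to 20 rows; each row shifts and turns the commanded pose from where the row before left it, along the tool's axes as they then stand; what a row does not reach is not made up. A row lasts 1/10 s, in which the tool goes at most 50 mm and 8.59 degrees, less where a joint would pass 70% of its speed; a pose out of reach is approached as far as the arm can. A call with a gripper value outside its range is refused whole. The fingers move at their own pace and stop on an object; the grip force is fixed at half the most. Time passes only in rows, so rows that do not move let the fingers close. It gives the time, the measured TCP pose, the force and the opening at its end, in the units of the state.
- manip.state(): the state, without advancing time (a new reading comes with each control period).
- manip.grab_frame(name): name is "scene" or "top" or "wrist"; returns the picture (400x640x3 uint8, blue, green, red); there is no depth.
- manip.calibration(name): a dict with "mtx" (3x3 intrinsics, pixels), "distortion" ([k1, k2, p1, p2, k3] as OpenCV has them; the pictures are not rectified), "T" (4x4, takes a point from camera to world coordinates); the wrist camera has in their place "T_tool_cam" (4x4, takes a point from camera to tool coordinates, whose origin is the TCP and whose axes are the tool frame's). Camera axes: x right, y down, z forward; pixel columns grow to the right and rows downward; lengths in m; the calibration is good to about 2 mm. A picture is of the moment at which its call begins: read the wrist's pose just before it. calibration takes no time and is no camera call.
- manip.job_done(): hands the job in, once; it reports no verdict.
The state is a dict: "time": time; "joint_pos": joint angles; "joint_vel": joint speeds; "joint_efforts": joint torques, N m; "tool_pos": TCP position; "tool_rot": TCP orientation; "contact_force": force on the tool from outside, world axes, zero at the start; "ft_torque": the same for the moment, N m; "gripper_width": opening from 0.0 (shut) to 1.0 (fully open).
Only numpy, scipy, OpenCV 4.12 (cv2) and the standard library are available. Lean on these libraries where they do the work, as an engineer would, in place of code of your own. Each camera call takes 0.05 s, during which the arm holds its last target. There are 200 camera calls.

## Working session

There is one attempt and no reset: what is moved stays moved. The work goes in short steps, Python scripts to look and compute and a tool call to move; the robot and the scene stay as the last step left them, time stands still between calls to the robot, and variables do not carry over. Pictures are saved under pics/ and viewed, about 8 in all and at most 12, crops included, and the job is handed in when it is done.

Besides the shell and the picture viewer there is one more tool, called after "Call:" by a JSON object that holds its "api" and its "payload". apply_moves: Moves the arm, as the interface text tells. Its arguments: {"type":"object","properties":{"moves":{"type":"array","items":{"type":"array","items":{"type":"number"}}}},"required":["moves"]}

```bash
mkdir -p pics; ls; python3 - <<'E'
from plant import manip
import cv2,numpy as np
s=manip.state();print({k:np.round(v,3) for k,v in s.items()},manip.tcp_to_tips)
for n in("top","scene"):
    cv2.imwrite(f"pics/{n}0.png",manip.grab_frame(n)); c=manip.calibration(n);print(n,np.round(c["T"],3).tolist(),np.round(c["mtx"],1).tolist())
print(np.round(manip.calibration("wrist")["T_tool_cam"],3).tolist())
E
```

```text
pics
{'time': np.float64(0.0), 'joint_pos': array([-1.259,  0.053,  1.614,  0.   ,  1.476, -0.119]), 'joint_vel': array([ 0.001, -0.001, -0.001, -0.001, -0.   , -0.001]), 'joint_efforts': array([-2.0000e-03, -3.9369e+01, -3.7018e+01, -0.0000e+00,  7.0000e-03,
       -0.0000e+00]), 'tool_pos': array([ 0.261, -0.567,  0.249]), 'tool_rot': array([ 0.151, -0.151,  0.691, -0.69 ]), 'contact_force': array([1.294, 0.063, 0.144]), 'ft_torque': array([-0.001,  0.019,  0.028]), 'gripper_width': np.float64(0.998)} 0.019
top [[-0.009, -0.993, 0.118, 0.456], [-0.999, 0.014, 0.038, 0.089], [-0.04, -0.118, -0.992, 0.917], [0.0, 0.0, 0.0, 1.0]] [[426.6, 0.0, 313.1], [0.0, 426.6, 196.1], [0.0, 0.0, 1.0]]
scene [[0.785, 0.336, -0.521, 1.039], [0.62, -0.41, 0.669, -0.504], [0.011, -0.848, -0.53, 0.563], [0.0, 0.0, 0.0, 1.0]] [[364.2, 0.0, 322.3], [0.0, 364.2, 199.9], [0.0, 0.0, 1.0]]
[[0.0, 0.952, 0.305, -0.078], [0.001, -0.305, 0.952, -0.123], [1.0, -0.0, -0.001, -0.001], [0.0, 0.0, 0.0, 1.0]]
```

View pics/top0.png

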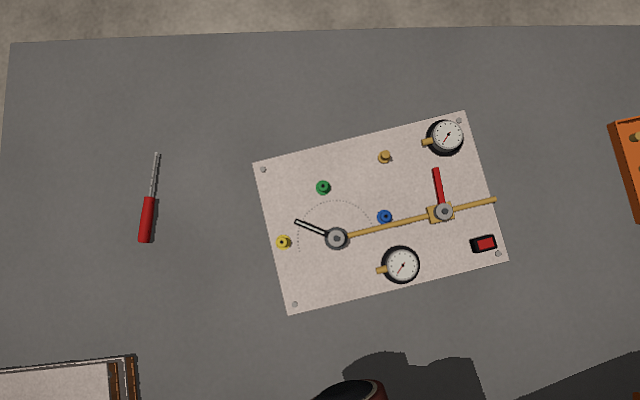

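View pics/scene0.png

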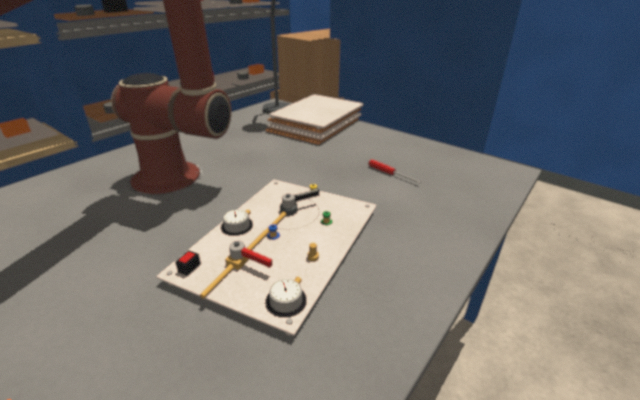

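The top view shows the selector hub at (336,238), with the arm pointing up-left to (297,221). Green port is at (323,187), yellow at (283,241) and blue at (385,216). The red lever runs from (444,211) to (436,170), the plug is at (385,157) and the relay at (484,243). Green is the middle port, so the selector has to turn clockwise.

```bash
cat > h.py <<'E'
import cv2,numpy as np
from plant import manip
from scipy.spatial.transform import Rotation as R
def ray(uv,z,c,T):
    p=cv2.undistortPoints(np.array(uv,float).reshape(-1,1,2),c["mtx"],np.array(c["distortion"])).reshape(-1,2)
    d=np.c_[p,np.ones(len(p))]@T[:3,:3].T; o=T[:3,3]
    return o+d*((z-o[2])/d[:,2])[:,None]
def pose():
    s=manip.state();w,x,y,z=s["tool_rot"];T=np.eye(4);T[:3,:3]=R.from_quat([x,y,z,w]).as_matrix();T[:3,3]=s["tool_pos"];return T
def blobs(m,amin=25):
    n,l,st,ce=cv2.connectedComponentsWithStats(m.astype(np.uint8))
    return [(ce[i].round(1),st[i,4]) for i in range(1,n) if st[i,4]>=amin]
E
python3 - <<'E'
from h import *
im=cv2.imread("pics/top0.png");c=manip.calibration("top");T=np.array(c["T"])
g=cv2.cvtColor(im,cv2.COLOR_BGR2HSV);H,S,V=cv2.split(g)
w=((V>150)).astype(np.uint8);w[:100]=0;w[330:]=0
w=cv2.morphologyEx(w,cv2.MORPH_OPEN,np.ones((3,3)))
ct=max(cv2.findContours(w,0,2)[0],key=cv2.contourArea)
hull=cv2.convexHull(ct)[:,0]
P=ray(hull,.026,c,T)[:,:2]
(cx,cy),(a,b),ang=cv2.minAreaRect((P*1000).astype(np.float32));print("rect",cx,cy,a,b,ang)
box=cv2.boxPoints(((cx,cy),(a,b),ang));print(box.round(1).tolist())
roi=np.zeros_like(H,bool);roi[110:320,250:510]=1
for n,m,z in(("green",(abs(H.astype(int)-70)<20)&(S>100),.045),("blue",(abs(H.astype(int)-112)<12)&(S>100),.045),("yellow",(abs(H.astype(int)-28)<4)&(S>170),.045),("red",((H<6)|(H>174))&(S>150),.07)):
    for ce,ar in blobs(m&roi): print(n,ce,ar,ray(ce,z,c,T)[0,:2].round(4))
for n,uv in(("selhub",(336,237.5)),("suphub",(444.5,211))):print(n,ray(uv,.078,c,T)[0].round(4))
print("seltip",ray((296,220.5),.070,c,T)[0].round(4),"plug",ray((385,156),.06,c,T)[0].round(3))
print("tool axes\n",pose().round(3))
E
```

```text
rect 531.6529541015625 -15.648406982421875 328.77099609375 478.2540588378906 13.350691795349121
[[316.5, 179.10000610351562], [426.8999938964844, -286.29998779296875], [746.7999877929688, -210.39999389648438], [636.4000244140625, 255.0]]
green [322.6 187.4] 149 [0.578  0.1033]
blue [383.7 216.4] 157 [ 0.5165 -0.0205]
red [438. 185.] 249 [ 0.576 -0.127]
red [485.4 243.1] 163 [ 0.4598 -0.2148]
selhub [0.4741 0.0777 0.078 ]
suphub [ 0.5233 -0.1354  0.078 ]
seltip [0.5088 0.1566 0.07  ] plug [ 0.639 -0.025  0.06 ]
tool axes
 [[-0.909 -0.001  0.418  0.261]
 [-0.418  0.002 -0.909 -0.567]
 [-0.    -1.    -0.002  0.249]
 [ 0.     0.     0.     1.   ]]
```

Call:
{"api": "apply_moves", "payload": {"moves": [[1,-24,0,-28.4,0,0,0],[1,-24,0,-28.4,0,0,0],[1,-24,0,-28.4,0,0,0],[1,-24,0,-28.4,0,0,0],[1,-24,0,-28.4,0,0,0],[1,-24,0,-28.4,0,0,0],[1,-24,0,-28.4,0,0,0],[1,-24,0,-28.4,0,0,0],[1,-24,0,-28.4,0,0,0],[1,-24,0,-28.4,0,0,0],[1,-24,0,-28.4,0,0,0],[1,-24,0,-28.4,0,0,0],[1,-24,0,-28.4,0,0,0],[1,-24,0,-28.4,0,0,0],[1,-24,0,-28.4,0,0,0],[1,-24,0,-28.4,0,0,0],[1,-24,0,-28.4,0,0,0],[1,-24,0,-28.4,0,0,0],[1,-24,0,-28.4,0,0,0],[1,-24,0,-28.4,0,0,0]]}}

```text
time: 2.1
tool_pos: [0.4598, 0.1503, 0.2499]
tool_rot: [-0.151, 0.151, -0.691, 0.691]
contact_force: [0.1, -1.0, -0.7]
gripper_width: 0.003
```

Call:
{"api": "apply_moves", "payload": {"moves": [[1,0,0,0,0,-7,0],[1,0,0,0,0,-7,0],[1,0,0,0,0,-7,0],[1,0,0,0,0,-7,0],[1,0,0,0,0,-7,0],[1,0,0,0,0,-7,0],[1,0,0,0,0,0,0],[1,0,0,0,0,0,0]]}}

```text
time: 2.9
tool_pos: [0.4597, 0.1486, 0.2499]
tool_rot: [0.388, -0.388, 0.591, -0.591]
contact_force: [0.3, -0.8, 0.2]
gripper_width: 0.002
```

```bash
python3 - <<'E'
from h import *
T=pose();print(T.round(3),manip.tcp_to_tips,manip.state()["gripper_width"]);np.save("Tw1.npy",T)
cv2.imwrite("pics/w1.png",manip.grab_frame("wrist"))
E
```

```text
[[-0.398 -0.001  0.917  0.46 ]
 [-0.917 -0.    -0.398  0.149]
 [ 0.    -1.    -0.001  0.25 ]
 [ 0.     0.     0.     1.   ]] 0.019 0.001998732190780781
```

View pics/w1.png

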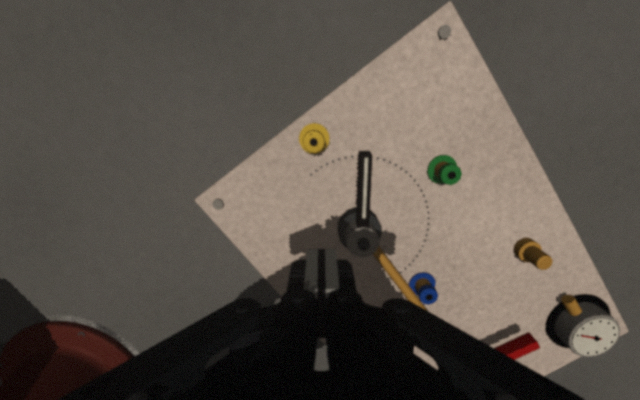

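Wrist view: the arm points up from its hub at (359,230) to (365,153). Green is at (445,170), yellow at (314,140) and blue at (423,287), with the shut fingertips near (321,255). I'll enlarge the fingertips and work out the positions.

```bash
python3 - <<'E'
from h import *
im=cv2.imread("pics/w1.png");c=manip.calibration("wrist");T=np.load("Tw1.npy")@np.array(c["T_tool_cam"])
cr=im[235:335,260:390];cr=np.clip(cr.astype(float)*2.5,0,255).astype(np.uint8);cv2.imwrite("pics/w1c.png",cv2.resize(cr,None,fx=5,fy=5,interpolation=cv2.INTER_CUBIC))
H,S,V=cv2.split(cv2.cvtColor(im,cv2.COLOR_BGR2HSV));H=H.astype(int)
for n,m in(("green",(abs(H-70)<20)&(S>120)),("blue",(abs(H-112)<12)&(S>120)),("yellow",(abs(H-28)<4)&(S>170))):
    for ce,ar in blobs(m,60): print(n,ce,ar,ray(ce,.04,c,T)[0,:2].round(4))
print("hub,tip,tipbase",ray([(361,240)],.078,c,T).round(4),ray([(365,153),(364,217)],.070,c,T).round(4))
# where do tool points project
Ti=np.linalg.inv(np.array(c["T_tool_cam"]))
for p in([0,.019,.0145],[0,.019,-.0145],[0,.019,0],[-.011,.019,0],[-.011,.019,.0145]):
    print(p,cv2.projectPoints(np.array([p]),cv2.Rodrigues(Ti[:3,:3])[0],Ti[:3,3],c["mtx"],np.array(c["distortion"]))[0].ravel().round(1))
E
```

```text
green [444.7 169.6] 484 [0.5793 0.1048]
blue [424.7 288.1] 415 [ 0.5168 -0.0215]
hub,tip,tipbase [[0.4731 0.0831 0.078 ]] [[0.508  0.1597 0.07  ]
 [0.4843 0.1012 0.07  ]]
[0, 0.019, 0.0145] [352.4 267.3]
[0, 0.019, -0.0145] [292.7 267.4]
[0, 0.019, 0] [322.5 267.4]
[-0.011, 0.019, 0] [322.6 246.7]
[-0.011, 0.019, 0.0145] [353.1 246.7]
```

View pics/w1c.png

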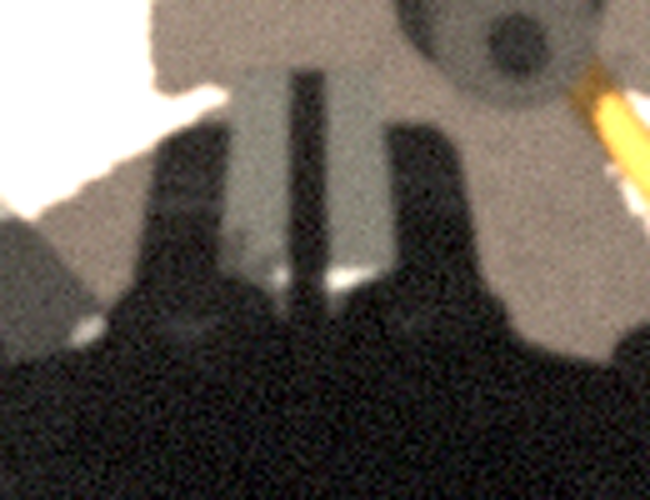

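Call:
{"api": "apply_moves", "payload": {"moves": [[1,0,30,0,0,0,0],[1,0,30,0,0,0,0],[1,0,30,0,0,0,0],[1,0,30,0,0,0,0],[1,0,30,0,0,0,0],[1,0,20,0,0,0,0],[1,0,10,0,0,0,0],[1,0,0,0,0,0,0]]}}

```text
time: 3.75
tool_pos: [0.4588, 0.1485, 0.0689]
tool_rot: [0.387, -0.389, 0.591, -0.59]
contact_force: [0.6, 1.1, 0.3]
gripper_width: -0.003
```

Call:
{"api": "apply_moves", "payload": {"moves": [[1,0,0,5,0,0,0],[1,0,0,5,0,0,0],[1,0,0,3,0,0,0],[1,0,0,3,0,0,0],[1,0,0,3,0,0,0],[1,0,0,3,0,0,0],[1,0,0,3,0,0,0],[1,0,0,0,0,0,0]]}}

```text
time: 4.55
tool_pos: [0.4831, 0.1387, 0.0703]
tool_rot: [0.389, -0.389, 0.591, -0.591]
contact_force: [-0.7, 0.2, -0.6]
gripper_width: -0.002
```

Call:
{"api": "apply_moves", "payload": {"moves": [[1,-0.9,0,4.12,0,4,0],[1,-0.9,0,4.12,0,4,0],[1,-0.9,0,4.12,0,4,0]]}}

```text
time: 4.85
tool_pos: [0.4948, 0.1359, 0.0701]
tool_rot: [0.324, -0.324, 0.629, -0.628]
contact_force: [-1.1, 2.5, 1.1]
gripper_width: 0.007
```

Contact is light, at about 2 N. I'll carry on round.

Call:
{"api": "apply_moves", "payload": {"moves": [[1,-0.9,0,4.12,0,4,0],[1,-0.9,0,4.12,0,4,0],[1,-0.9,0,4.12,0,4,0],[1,-0.9,0,4.12,0,4,0],[1,-0.9,0,4.12,0,4,0],[1,-0.9,0,4.12,0,4,0],[1,-0.9,0,4.12,0,4,0],[1,0,0,0,0,0,0]]}}

```text
time: 5.65
tool_pos: [0.5193, 0.1187, 0.0703]
tool_rot: [0.163, -0.163, 0.688, -0.688]
contact_force: [0.3, 0.5, -0.6]
gripper_width: -0.001
```

```bash
python3 - <<'E'
from h import *
T=pose();print(T.round(3));np.save("Tw2.npy",T)
cv2.imwrite("pics/w2.png",manip.grab_frame("wrist"))
E
```

```text
[[-0.894  0.     0.449  0.519]
 [-0.449  0.    -0.894  0.119]
 [-0.    -1.     0.     0.07 ]
 [ 0.     0.     0.     1.   ]]
```

View pics/w2.png

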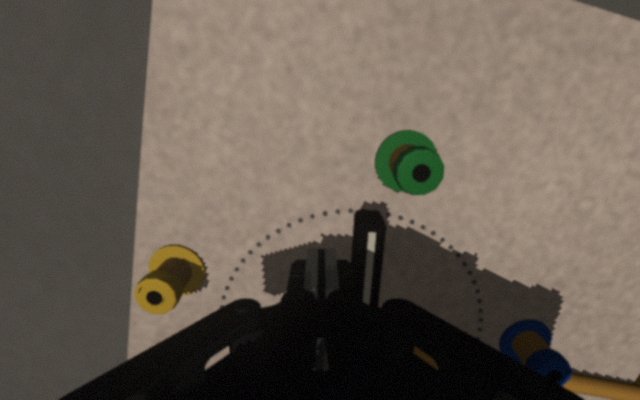

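The arm's tip is at (369,212) and its line passes (371,240), the finger is against its left side, and the green port's top hole is at (421,172). Next I'll compute the angle still to go.

```bash
python3 - <<'E'
from h import *
c=manip.calibration("wrist");T0=np.load("Tw2.npy");T=T0@np.array(c["T_tool_cam"])
S=np.array([.473,.079])
a=lambda v:np.degrees(np.arctan2(v[1],v[0])).round(1)
g=np.r_[ray([(421,172)],.054,c,T),ray([(407,162)],.028,c,T)][:,:2]
t=ray([(369,212),(371,236),(374,290)],.070,c,T)[:,:2]
print(g,t,"green",[a(x-S) for x in g],"arm",[a(x-S) for x in t],a(t[0]-t[1]),a(t[0]-t[2]),"tool u",a(-T0[:2,0]))
print("yellow",ray([(154,297)],.054,c,T),"blue",ray([(547,364)],.054,c,T))
d=T0[:2,3]-S;print("r,z",-d@T0[:2,0],d@T0[:2,2])
E
```

```text
[[0.58058917 0.1019904 ]
 [0.58027952 0.10133161]] [[0.55835227 0.11792831]
 [0.54965079 0.11212389]
 [0.52811563 0.09851427]] green [np.float64(12.1), np.float64(11.8)] arm [np.float64(24.5), np.float64(23.4), np.float64(19.5)] 33.7 32.7 tool u 26.7
yellow [[0.46775804 0.18627562 0.054     ]] blue [[ 0.5217552  -0.01498364  0.054     ]]
r,z 0.059211144878079276 -0.014684231639768184
```

Call:
{"api": "apply_moves", "payload": {"moves": [[1,-0.9,0,4.12,0,4,0],[1,-0.9,0,4.12,0,4,0],[1,-0.9,0,4.12,0,4,0],[1,0,0,0,0,0,0],[1,0,0,0,0,0,0]]}}

```text
time: 6.2
tool_pos: [0.5261, 0.1083, 0.0702]
tool_rot: [-0.091, 0.091, -0.701, 0.701]
contact_force: [0.2, 0.7, -0.3]
gripper_width: -0.002
```

Call:
{"api": "apply_moves", "payload": {"moves": [[1,0,0,-4,0,0,0],[1,0,0,-8,0,0,0],[1,0,-40,0,0,0,0],[1,0,-40,0,0,0,0],[1,0,-40,0,0,0,0],[1,0,0,12,0,0,0],[1,0,0,0,0,0,0],[1,0,0,0,0,0,0]]}}

```text
time: 7.0
tool_pos: [0.5253, 0.1086, 0.1888]
tool_rot: [0.089, -0.091, 0.701, -0.701]
contact_force: [-0.2, 0.6, -0.3]
gripper_width: -0.002
```

```bash
python3 - <<'E'
from h import *
T=pose();print(T.round(3));np.save("Tw3.npy",T)
im=manip.grab_frame("wrist");cv2.imwrite("pics/w3.png",im)
cv2.imwrite("pics/w3c.png",cv2.resize(im[80:330,210:510],None,fx=2.4,fy=2.4,interpolation=cv2.INTER_CUBIC))
E
```

```text
[[-0.967 -0.003  0.253  0.525]
 [-0.253  0.    -0.967  0.109]
 [ 0.003 -1.    -0.001  0.189]
 [ 0.     0.     0.     1.   ]]
```

View pics/w3c.png

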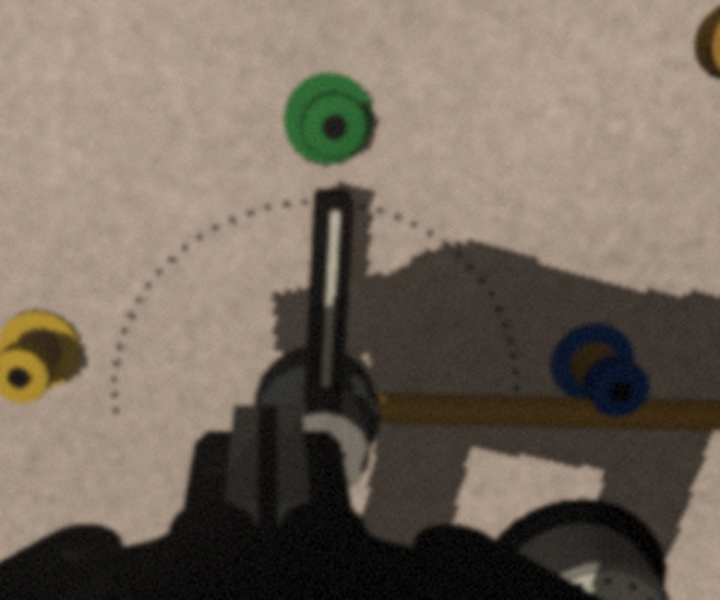

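In the crop, the arm's white line runs from (336,212) to (326,385), and the green hole is at (333,126). The two look nearly aligned, so I'll put a number on the miss.

```bash
python3 - <<'E'
from h import *
c=manip.calibration("wrist");T0=np.load("Tw3.npy");T=T0@np.array(c["T_tool_cam"])
f=lambda *q:[(210+x/2.4,80+y/2.4) for x,y in q]
g=np.r_[ray(f((333,126)),.054,c,T),ray(f((329,118)),.028,c,T)][:,:2]
l=ray(f((336,212),(331.5,300),(326,385),(334,192)),.070,c,T)[:,:2]
u=l[0]-l[2];u/=np.linalg.norm(u);n=np.array([-u[1],u[0]])
a=lambda v:np.degrees(np.arctan2(v[1],v[0])).round(1)
print(g,l,a(u),"miss left mm",[(1000*(x-l[0])@n).round(1) for x in g])
S=l[3]-.09*u;print("S",S)
for P in(S,np.array([.473,.079]),np.array([.4725,.081])):print([a(x-P) for x in g],a(l[3]-P),a(l[0]-P))
y=ray(f((18,377)),.054,c,T)[0,:2];b=ray(f((621,391)),.054,c,T)[0,:2];print(y,b)
# circle centre from ports
A=np.array([y,g[0],b]);M=np.c_[2*A,np.ones(3)];s=np.linalg.solve(M,(A**2).sum(1));print("centre",s[:2],np.sqrt(s[2]+s[:2]@s[:2]),a(g[0]-s[:2]),a(l[3]-s[:2]))
E
```

```text
[[0.58031107 0.10192727]
 [0.58055263 0.1013288 ]] [[0.55643481 0.09536552]
 [0.52826677 0.08868933]
 [0.49895169 0.08212833]
 [0.56233024 0.09772301]] 13.0 miss left mm [np.float64(1.0), np.float64(0.4)]
S [0.47462563 0.07752644]
[np.float64(13.0), np.float64(12.7)] 13.0 12.3
[np.float64(12.1), np.float64(11.7)] 11.8 11.1
[np.float64(11.0), np.float64(10.7)] 10.5 9.7
[0.46724277 0.18614521] [ 0.51672984 -0.02428132]
centre [0.47354368 0.0765947 ] 0.10973156306115965 13.3 13.4
```

The selector is within about 1 mm and 0.5° of green. Now for the lever.

Call:
{"api": "apply_moves", "payload": {"moves": [[1,0,0,20,0,0,0],[1,1,0,30,0,0,0],[1,0,0,30,0,0,0],[1,0,0,30,0,0,0],[1,0,0,30,0,0,0],[1,0,0,30,0,0,0],[1,0,0,27,0,0,0],[1,0,0,0,0,5,0],[1,0,0,0,0,0,0],[1,0,0,0,0,0,0]]}}

```text
time: 8.05
tool_pos: [0.5745, -0.0818, 0.1887]
tool_rot: [0.059, -0.061, 0.705, -0.704]
contact_force: [-0.1, -0.2, -0.1]
gripper_width: -0.001
```

```bash
python3 - <<'E'
from h import *
T=pose();P=np.array([.5237,-.1365]);d=T[:2,3]-P
print(T.round(3),"r",-d@T[:2,0],"z",d@T[:2,2],manip.state()["joint_pos"].round(2))
cv2.imwrite("pics/w4.png",manip.grab_frame("wrist"))
E
```

```text
[[-0.985 -0.003  0.17   0.574]
 [-0.17   0.001 -0.985 -0.082]
 [ 0.002 -1.    -0.001  0.189]
 [ 0.     0.     0.     1.   ]] r 0.05935604894926559 z -0.045218234378870736 [-0.27 -0.01  1.78  0.    1.37  1.13]
```

View pics/w4.png

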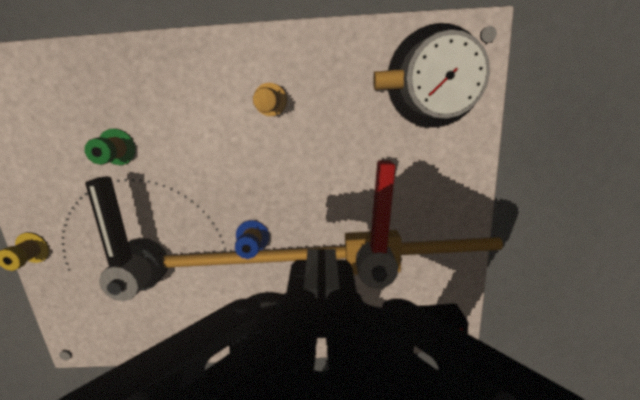

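The red lever runs from (378,268) to (385,162), to the right of the finger and about parallel to it. The plug at (268,98) and the gauge are both clear of the path, so I'll descend, touch the lever and push.

Call:
{"api": "apply_moves", "payload": {"moves": [[1,0,30,0,0,0,0],[1,0,30,0,0,0,0],[1,0,30,0,0,0,0],[1,0,20,0,0,0,0],[1,0,9,0,0,0,0],[1,0,0,0,0,0,0],[1,0,0,6,0,0,0],[1,0,0,6,0,0,0],[1,0,0,3,0,0,0],[1,0,0,3,0,0,0],[1,0,0,3,0,0,0],[1,0,0,3,0,0,0],[1,0,0,3,0,0,0],[1,0,0,3,0,0,0],[1,0,0,0,0,0,0]]}}

```text
time: 9.6
tool_pos: [0.5803, -0.1121, 0.0713]
tool_rot: [0.06, -0.06, 0.705, -0.704]
contact_force: [-0.0, -0.3, 1.2]
gripper_width: -0.001
```

Call:
{"api": "apply_moves", "payload": {"moves": [[1,-0.9,0,4.12,0,4,0],[1,-0.9,0,4.12,0,4,0],[1,-0.9,0,4.12,0,4,0],[1,-0.9,0,4.12,0,4,0],[1,-0.9,0,4.12,0,4,0],[1,-0.9,0,4.12,0,4,0],[1,-0.9,0,4.12,0,4,0],[1,-0.9,0,4.12,0,4,0],[1,-0.9,0,4.12,0,4,0],[1,-0.9,0,4.12,0,4,0]]}}

```text
time: 10.6
tool_pos: [0.584, -0.1531, 0.0715]
tool_rot: [-0.185, 0.187, 0.683, -0.682]
contact_force: [3.5, 1.5, 0.1]
gripper_width: -0.0
```

```bash
python3 - <<'E'
from h import *
T=pose();P=np.array([.5237,-.1365]);d=T[:2,3]-P
print(T.round(3),"r",-d@T[:2,0],"z",d@T[:2,2],manip.state()["joint_pos"].round(2),manip.state()["contact_force"])
E
```

```text
[[-0.862  0.002 -0.507  0.584]
 [ 0.507  0.    -0.862 -0.153]
 [-0.002 -1.    -0.001  0.072]
 [ 0.     0.     0.     1.   ]] r 0.06037148369906792 z -0.01623981719404208 [-0.38  0.18  1.8   0.    1.17  1.72] [3.48355756 1.5299042  0.07728182]
```

Call:
{"api": "apply_moves", "payload": {"moves": [[1,-0.9,0,4.12,0,4,0],[1,-0.9,0,4.12,0,4,0],[1,-0.9,0,4.12,0,4,0],[1,-0.9,0,4.12,0,4,0],[1,-0.9,0,4.12,0,4,0],[1,-0.9,0,4.12,0,4,0],[1,-0.9,0,4.12,0,4,0],[1,-0.9,0,4.12,0,4,0],[1,-0.9,0,4.12,0,4,0],[1,-0.9,0,4.12,0,4,0],[1,0,0,0,0,0,0]]}}

```text
time: 11.7
tool_pos: [0.5593, -0.1872, 0.0718]
tool_rot: [-0.407, 0.408, 0.578, -0.578]
contact_force: [1.0, -0.8, -0.3]
gripper_width: -0.004
```

Call:
{"api": "apply_moves", "payload": {"moves": [[1,-0.3,0,1,0,1,0],[1,-0.3,0,1,0,1,0],[1,-0.3,0,1,0,1,0],[1,0,0,0,0,0,0]]}}

```text
time: 12.1
tool_pos: [0.5564, -0.1885, 0.0715]
tool_rot: [-0.422, 0.422, 0.567, -0.567]
contact_force: [2.2, -0.2, 2.0]
gripper_width: 0.001
```

```bash
python3 - <<'E'
from h import *
T=pose();P=np.array([.5237,-.1365]);d=T[:2,3]-P
print(T.round(3),"r",-d@T[:2,0],"z",d@T[:2,2],manip.state()["joint_pos"].round(2),manip.state()["contact_force"])
np.save("Tw5.npy",T)
im=manip.grab_frame("wrist");cv2.imwrite("pics/w5.png",im)
E
```

```text
[[-0.287  0.    -0.958  0.556]
 [ 0.958 -0.    -0.287 -0.188]
 [-0.    -1.    -0.     0.071]
 [ 0.     0.     0.     1.   ]] r 0.05917931870546358 z -0.01643521096721621 [-0.45  0.14  1.83  0.    1.17  2.4 ] [ 2.17651938 -0.21985136  1.95859659]
```

View pics/w5.png

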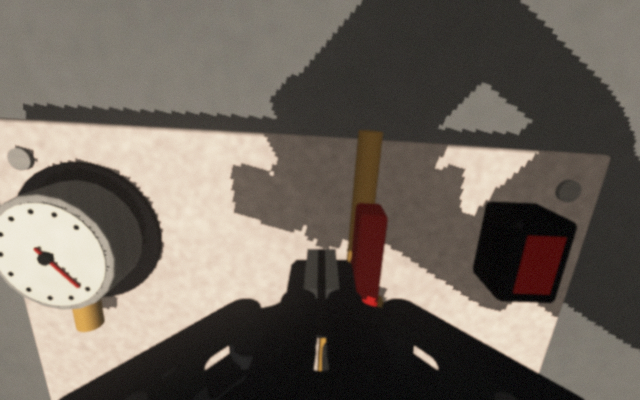

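The lever tip at (371,212) is almost over the pipe, and the relay at (525,250) is untouched. I'll push a few more degrees in small steps, watching the force.

Call:
{"api": "apply_moves", "payload": {"moves": [[1,-0.3,0,1,0,1,0],[1,-0.3,0,1,0,1,0],[1,0,0,0,0,0,0]]}}

```text
time: 12.45
tool_pos: [0.5557, -0.1892, 0.0716]
tool_rot: [-0.432, 0.433, 0.56, -0.559]
contact_force: [6.3, 1.4, -1.3]
gripper_width: 0.003
```

Call:
{"api": "apply_moves", "payload": {"moves": [[1,-0.3,0,1,0,1,0],[1,0,0,1,0,0,0],[1,0,0,0,0,0,0]]}}

```text
time: 12.75
tool_pos: [0.5555, -0.1895, 0.0717]
tool_rot: [-0.435, 0.439, 0.558, -0.554]
contact_force: [12.0, 2.1, -3.6]
gripper_width: -0.001
```

Call:
{"api": "apply_moves", "payload": {"moves": [[1,0,0,-4,0,0,0],[1,0,0,-10,0,0,0],[1,0,-40,0,0,0,0],[1,0,-40,0,0,0,0],[1,0,-40,0,0,0,0],[1,0,-40,0,0,0,0],[1,0,0,-30,0,0,0],[1,0,0,-40,0,0,0],[1,0,0,-40,0,0,0],[1,0,0,-40,0,0,0],[1,0,0,-40,0,0,0],[1,0,0,0,0,0,0],[1,0,0,0,0,0,0]]}}

```text
time: 14.05
tool_pos: [0.7509, -0.1416, 0.2293]
tool_rot: [0.438, -0.436, -0.555, 0.557]
contact_force: [0.1, -0.2, 0.1]
gripper_width: -0.003
```

```bash
python3 - <<'E'
from h import *
print(pose().round(3))
im=manip.grab_frame("top");cv2.imwrite("pics/top1.png",im)
E
```

```text
[[-0.237 -0.004 -0.971  0.751]
 [ 0.971  0.    -0.237 -0.142]
 [ 0.001 -1.     0.003  0.229]
 [ 0.     0.     0.     1.   ]]
```

View pics/top1.png

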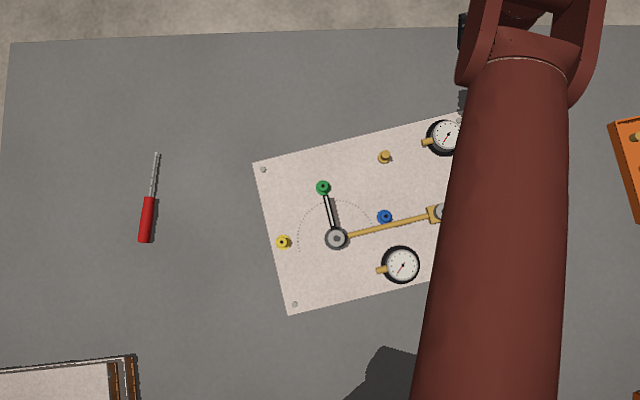

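The selector points at green, and the plug, screwdriver and ports haven't moved. The arm hides the lever here. The force rose to 12 N at the stop, and I'll confirm the lever from the scene camera.

```bash
python3 - <<'E'
from h import *
im=manip.grab_frame("scene");cv2.imwrite("pics/s1.png",cv2.resize(im[160:330,140:400],None,fx=3,fy=3,interpolation=cv2.INTER_CUBIC))
E
```

```text
(no output)
```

View pics/s1.png

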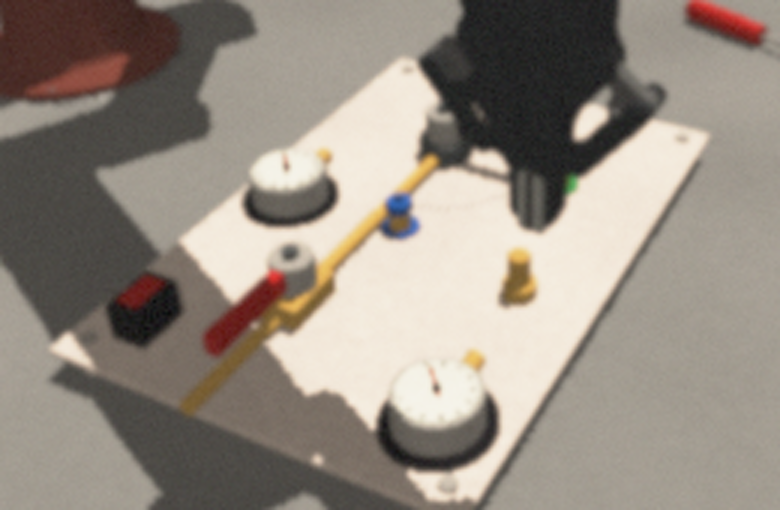

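The lever lies parallel over the pipe, the relay and plug are in place, and the gripper is well above everything. I'll hand it in.

```bash
python3 -c "
from plant import manip
print(manip.state()['contact_force'],manip.state()['time']);print(manip.job_done())"
```

```text
[-0.18199801  0.50939777 -0.81188891] 14.15
the job is handed in; nothing more can be done
None
```

I pushed the black selector arm clockwise with the shut fingertips until it pointed at the green port. I then pushed the red lever clockwise to its stop over the pipe, backed off and handed the job in at about 14 s.

- **Selector:** the wrist picture taken after I pulled away put it within about 1 mm and 0.5° of the green port. The last top view still shows it pointing at green.
- **Order:** a wrist picture taken before I touched the red lever showed it still closed.
- **Lever:** the force rose to about 12 N at the end of the push, which suggests it reached its stop, and the scene view shows it parallel over the pipe. I didn't measure its final angle.
- **Loose things:** the plug, relay and screwdriver look where they began; I judged this by eye in the pictures. The last force reading was under 1 N, with the gripper about 0.2 m above the bench.
- **Disagreement:** midway, the selector angle read from its white line (33°) didn't match the one from its tip (24.5°), because the finger hid part of the line. The later picture settled it: both gave about 13°.

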